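Prop up the gel picture, then hold the gel viewer's sprung cover at its index

ROBOT

A 6-joint arm with a two-finger parallel gripper is mounted at the origin on a cart in front of the work surface, level with it; the furniture and walls round the work are solid. World frame = base frame: x ahead of the robot, y to its left, z up, the work surface at z = 0. Lengths are in m, angles in rad, forces in N, time in s.
With the tool pointing down it reaches from about 0.35 to 0.95 m from the base axis. Payload 17.4 kg.
Tool frame: the origin (TCP) lies at the very end of the fingers, on their centre line; the grasp point (between the pads) lies hold_point_z behind it (hold_point_z is the distance from the TCP to the grasp point, in m); z points along the fingers, y is the line along which they close (so a half turn about z gives the same grasp; the last joint's range is limited). The gripper opens to 93 mm and grips with 3 to 60 N. Pads are 15 mm wide; open, the fingers measure 128 mm over their backs; the gripper's body (75 mm by 188 mm) begins 65 mm behind the grasp point.
Start: joints at [-1.261, 0.116, 1.442, -0, 1.584, -0.038], TCP at [0.23, -0.635, 0.219] pointing down, gripper open.
Joint ranges: [-2.83, 2.83], [-0.83, 2.19], [0.07, 2.5], [-1.14, 4.28], [0.01, 3], [-2.97, 2.97]. Speed limits (rad/s): [1.89, 1.89, 2.22, 3.14, 3.14, 3.14].

INTERFACE

Orientations are given as a unit quaternion [x, y, z, w].
In Python, from plant import sense, capture, finish_job, hold_point_z gives the robot as it stands.
- The arm moves only by the shell command python3 -m crank 'ROWS' [FORCE]. ROWS is JSON, a list of rows, each a list of 3 entries, a list of its own where there are three numbers: the shift along the tool's x, y, z each as a share of 0.12 m, from -1 to 1, then the turn, a rotation vector about the tool's x, y, z each as a share of 360 degrees, from -1 to 1, then the finger opening in mm, from 0 to 93. A call has exactly 5 rows; each row is the pose to reach, as a shift and turn from the pose commanded when the call began, along the tool's axes at that moment, turning the shorter way round; what a row does not reach only later rows make up. A row lasts 1/10 s, in which the tool goes at most 50 mm and 8.59 degrees, less where a joint would pass 70% of its speed; a pose out of reach is approached as far as the arm can. A call with a number of a shift or a turn outside -1 to 1 is refused whole. A call with a gripper value outside its range is refused whole. The fingers move at their own pace and stop on an object; FORCE is the grip in N (left out, the last holds). Time passes only in rows, so rows that repeat a pose let the fingers close, or fill a call up. It gives the time, the measured TCP pose, the force and the opening at its end, in the units of the state.
- sense(): the state, without advancing time (a new reading comes with each control period).
- capture(name): name is "scene" or "top" or "wrist"; returns a dict with "image" (420x560x3 uint8, blue, green, red), "fx", "fy", "cx", "cy" (pixels), "R" (3x3) and "t" (3): a world point X has camera coordinates R X + t. Camera axes: x right, y down, z forward; pixel columns grow to the right and rows downward; lengths in m; the calibration is good to about 2 mm. A picture is of the moment at which its call begins. There is no depth.
- finish_job(): hands the job in, once; it reports no verdict.
The state is a dict: "t": time; "q": joint angles; "dq": joint speeds; "joint_efforts": joint torques, N m; "eef_pos": TCP position; "ee_rot": TCP orientation; "contact_force": force on the tool from outside, world axes, zero at the start; "wrist_torque": the same for the moment, N m; "width": finger opening in m.
Only numpy, scipy, OpenCV 4.12 (cv2) and the standard library are available. Lean on these libraries where they do the work, as an engineer would, in place of code of your own. Each camera call takes 0.05 s, during which the arm holds its last target. There are 200 camera calls.

TASK

A colleague is about to cut a band out of the gel: take the tablet with the gel picture out of its dock, lean it against the middle of the front of the yellow carton with its lower edge on the bench, screen to the front and tipped back about 20 degrees, and let go of it. Then lift the gel viewer's sprung amber cover by its front handle until its red pointer stands level with the green index on the quadrant, and hold it still there; the spring would shut it, so finish with the gripper still holding the handle. Do not shift the carton, the index or the other things, and do not let the tablet fall over.

Things in the scene. Friction and masses are not known exactly. Their poses are not given: they have to be found in the camera images.
- tablet: Dark grey tablet, a slab 190 high x 128 wide x 10 thick (mm), about 0.32 kg, with a gel picture on its screen; loose. At the start it stands upright in the dock, screen to the front. Origin: centre of its lower edge face; its z runs up the slab to the top edge, y along its width, x along its thickness; the screen is on its -x face and the carton must end up on its +x side. The screen and its frame are robust and may be pinched; only the top is free in the dock.
- tablet_top (a point): Middle of the tablet's top edge, 190 mm along z from tablet; the axes are the tablet's.
- dock: Grey charging dock, fixed to the bench, 84 deep x 160 wide. Origin: centre of its underside, below the middle of the slot. The tablet stands in a slot along y, its lower edge 8 mm above the bench, play 1.3 mm on each face and 2 mm at each end; the front wall of the slot is 32 mm high over the bench, the rear wall 46 mm, the ends 36 mm. The tablet is drawn out straight up.
- carton: Full yellow carton, 100 deep x 160 wide x 85 high (mm), 0.9 kg, loose on the bench. Origin: centre of its underside; z up, y along the 160 mm width; its front face, to lean the tablet on, is the plane x = -50 mm and faces the robot. The tablet, leaning, touches the carton's upper front edge.
- viewer: White blue-light gel viewer, fixed to the bench: housing 200 deep x 220 wide x 58 high (mm), with the amber cover hinged along its rear top edge and, on its right side (-y), an aluminium quadrant (strap bent round the hinge line) that stands up to about 180 mm over the bench. Origin: centre of its underside; its front faces its -x, its z is up.
- cover (a joint): Opening angle of the amber cover, rad: 0 closed (level), grows as the front edge rises, stop at 1.15. A torsion spring and its 0.30 kg weight press it shut: at the handle, square to the cover, about 4 N when closed and 7 to 8 N at 0.7 rad; let go, it shuts.
- cover_handle (a point): Middle of the cover's front handle, a round steel bar 11 mm thick along the viewer's y with 92 mm straight length, carried by two arms 56 mm either side of its middle. When closed the bar lies 66 mm above the bench, level with the cover, 38 mm clear (to its centre) in front of cover and housing, free above and below. The bar's centre is 228 mm from the hinge line, straight out in the plane of the cover. Axes turn with the cover (y along the bar).
- cover_hinge (a point): Middle of the cover's hinge line, 92 mm behind the viewer's centre and 66 mm above the bench; the hinge axis is the viewer's y, directly behind the middle of the handle.
- pointer (a point): Tip of the red pointer on the cover's right edge, 128 mm from the hinge line in the plane of the cover, 121 mm to the right (-y) of the cover's middle.
- index_mark (a point): Tip of the green index clip on the quadrant, also 128 mm from the hinge line and 121 mm to the right; the pointer meets it when both stand at the same angle.
- index (a joint): Angle of the green index clip round the same hinge line, rad, zero where the cover is closed; somewhere between 0.50 and 0.88. The cover has to stand at this same angle. The clip is stiff but can be knocked.
- timer: White bench timer, 66 x 66 x 20 mm, loose bystander; origin at the centre of its underside.
- dish: Petri dish with beige filling, 90 mm across and 14 high, loose bystander; origin at the centre of its underside.
- tube: Screw-cap tube with a yellow-green cap, 114 long, 33 thick, lying along its y, loose bystander; origin at the middle of its underside.

How it is judged:
By the outcome, as a careful person would: the job done as asked, in the order asked, and still so for the second after the job is handed in, while the arm keeps its last pose, push and grip.
It also fails if it takes over 58 s, if anything falls off the work surface, if the arm or the gripper's body presses on something with over 40 N, if the wrist force passes 120 N, or if a joint passes its speed limit or range.

## Working session

There is one attempt and no reset: what is moved stays moved. The work goes in short steps, Python scripts to look and compute and a shell command to move; the robot and the scene stay as the last step left them, time stands still between calls to the robot, and variables do not carry over. Pictures are saved under pics/ and viewed, on a budget of 10 in all, crops included, one or two more only if the job needs it, and the job is handed in when it is done.

```bash
ls; mkdir -p pics; python3 - <<'E'
from plant import sense,capture,hold_point_z
import cv2,json,numpy as np
print(hold_point_z); s=sense(); print({k:np.round(v,4).tolist() for k,v in s.items()})
for n in("scene","top"):
    c=capture(n); cv2.imwrite(f"pics/{n}0.png",c["image"]); 
    d={k:np.array(c[k]).tolist() for k in c if k!="image"}; json.dump(d,open(f"{n}.json","w")); print(n,np.round(-np.array(c["R"]).T@np.array(c["t"]),3),c["fx"])
a=[cv2.imread(f"pics/{n}0.png") for n in("scene","top")]
E
```

```text
pics
0.0188
{'t': 0.0, 'q': [-1.2608, 0.1165, 1.4423, 0.0, 1.584, -0.0378], 'dq': [-0.0007, -0.0018, 0.001, -0.0016, -0.0002, 0.0], 'joint_efforts': [0.0009, -72.1263, -62.2602, 0.0781, 0.0239, -0.0001], 'eef_pos': [0.23, -0.6344, 0.2179], 'ee_rot': [0.9849, 0.173, -0.0001, -0.0006], 'contact_force': [-0.4386, 0.2726, -0.6819], 'wrist_torque': [-0.0162, 0.0007, 0.0033], 'width': 0.0932}
scene [-0.547  0.85   0.974] 423.03945451210217
top [ 0.211 -0.042  1.671] 521.6516015935156
```

View pics/scene0.png

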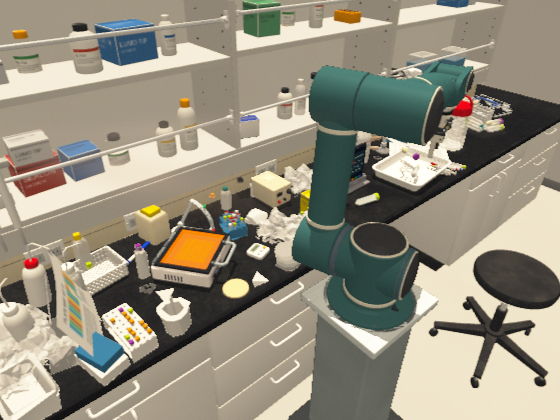

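View pics/top0.png

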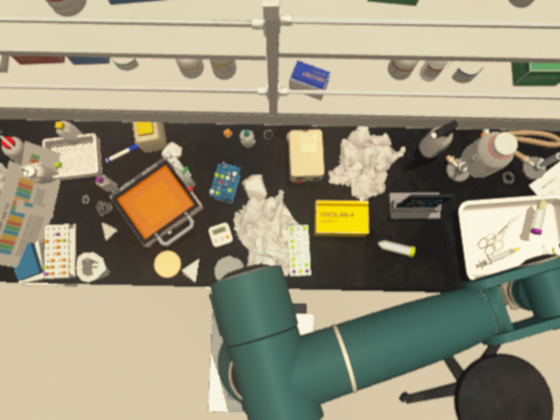

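Scene view: the arm hides the carton and dock; the viewer is at about (190,255). Top view: carton (342,217), dock and tablet (417,205), viewer (157,202) with its handle at (175,232). Next I'll enlarge the parts that matter.

```bash
cat > h.py <<'E'
import json,cv2,numpy as np
def cam(n): 
    d=json.load(open(n+".json")); return {k:np.array(v) for k,v in d.items()}
def ray(c,u,v,z):
    o=-c["R"].T@c["t"]; d=c["R"].T@np.array([(u-c["cx"])/c["fx"],(v-c["cy"])/c["fy"],1]); return o+d*(z-o[2])/d[2]
def proj(c,X):
    p=c["R"]@np.array(X)+c["t"]; return np.array([c["fx"]*p[0]/p[2]+c["cx"],c["fy"]*p[1]/p[2]+c["cy"]])
def crop(im,x0,y0,w,h,s,step=10):
    a=cv2.resize(im[y0:y0+h,x0:x0+w],None,fx=s,fy=s,interpolation=cv2.INTER_CUBIC)
    for x in range(-(-x0//step)*step,x0+w,step): cv2.line(a,((x-x0)*s+s//2,0),((x-x0)*s+s//2,5),(0,0,255),1); cv2.putText(a,str(x),((x-x0)*s-8,16),0,.35,(0,255,0),1)
    for y in range(-(-y0//step)*step,y0+h,step): cv2.line(a,(0,(y-y0)*s+s//2),(5,(y-y0)*s+s//2),(0,0,255),1); cv2.putText(a,str(y),(6,(y-y0)*s+s//2+3),0,.35,(0,255,0),1)
    return a
E
python3 - <<'E'
from h import *
im=cv2.imread("pics/top0.png")
a=crop(im,303,180,155,60,5); b=crop(im,100,150,155,60,5)
b=crop(im,105,155,155,58,5)
cv2.imwrite("pics/c1.png",np.vstack([a,crop(im,105,188,155,60,5)]))
c=cam("top"); print(c["R"])
for u,v,z in[(342,217,.085),(417,205,0.046),(157,202,.066),(175,232,.066)]: print(ray(c,u,v,z).round(3))
E
```

```text
[[ 0.02387484 -0.99970458 -0.00455462]
 [-0.98620965 -0.02280574 -0.16392202]
 [ 0.16376972  0.00840542 -0.98646279]]
[ 0.447 -0.239  0.085]
[ 0.496 -0.48   0.046]
[0.484 0.337 0.066]
[0.391 0.275 0.066]
```

View pics/c1.png

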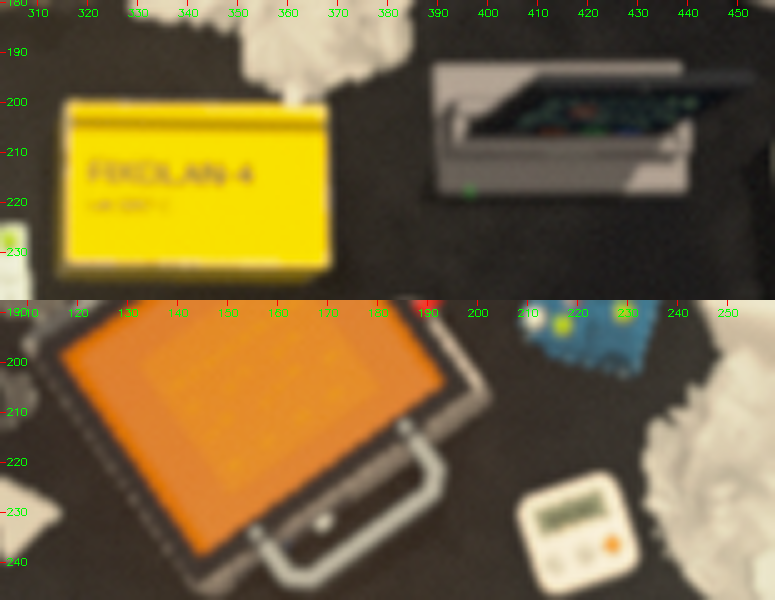

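Carton top corners: (316,200), (368.3,200.5), (369,232), (316,231.5). Tablet top edge: about (410,194) to (453,195). Dock rear edge: about (389.5,192.5) to (438.5,192.5), front edge about y=218. Viewer handle bar: about (164,244) to (192,226).

```bash
python3 - <<'E'
from h import *
c=cam("top")
P=lambda n,l:print(n,[ray(c,*p).round(4).tolist() for p in l])
P("carton TL TR BR BL",[(316,200,.085),(368.3,200.5,.085),(369,232,.085),(316,231.5,.085)])
P("tablet top L,R",[(410,194,.198),(453.5,195,.198)])
P("dock rear L R, front L R",[(389.5,192.5,.046),(438.5,192.5,.046),(390.5,218,.032),(440,218,.032)])
P("slot edge L R",[(393.5,203,.036),(441,204,.036)])
P("handle",[(163,244,.066),(192.5,224.5,.066)])
P("cover corners front L,R; ",[(145,238,.066),(192.5,203.5,.066),(117.5,198,.066)])
P("armends",[(155.5,233.5,.066),(185.5,212,.066)])
E
```

```text
carton TL TR BR BL [[0.4979, -0.1589, 0.085], [0.5, -0.3201, 0.085], [0.4023, -0.3217, 0.085], [0.4001, -0.1599, 0.085]]
tablet top L,R [[0.5011, -0.42, 0.198], [0.5011, -0.5445, 0.198]]
dock rear L R, front L R [[0.5345, -0.3942, 0.046], [0.538, -0.5493, 0.046], [0.4549, -0.3994, 0.032], [0.4586, -0.5561, 0.032]]
slot edge L R [[0.5027, -0.4087, 0.036], [0.503, -0.5593, 0.036]]
handle [[0.3525, 0.31, 0.066], [0.4152, 0.222, 0.066]]
cover corners front L,R;  [[0.3698, 0.3668, 0.066], [0.4813, 0.2252, 0.066], [0.4934, 0.4611, 0.066]]
armends [[0.3845, 0.3352, 0.066], [0.454, 0.2457, 0.066]]
```

```bash
cat >> h.py <<'E'
from scipy.spatial.transform import Rotation as Ro
from plant import sense,capture
def tool(y,z):
    y=np.array(y,float);z=np.array(z,float);z/=np.linalg.norm(z);y-=z*(y@z);y/=np.linalg.norm(y)
    return Ro.from_matrix(np.column_stack([np.cross(y,z),y,z]))
def go(p,R,n=1,p0=None,R0=None):
    s=sense(); p0=np.array(s["eef_pos"]) if p0 is None else p0; R0=Ro.from_quat(s["ee_rot"]) if R0 is None else R0
    rv=(R0.inv()*R).as_rotvec()
    for i in range(n):
        A=R0*Ro.from_rotvec(rv*i/n); d=A.inv().apply((np.array(p)-p0)/n)
        print("shift",(d/.12).round(3).tolist(),"turn",(rv/n/2/np.pi).round(4).tolist())
def shot(n,f=None):
    c=capture(n); json.dump({k:np.array(c[k]).tolist() for k in c if k!="image"},open((f or n)+".json","w")); cv2.imwrite(f"pics/{f or n}.png",c["image"]); return c
def st():
    s=sense(); print({k:np.round(s[k],4).tolist() for k in("t","q","eef_pos","ee_rot","contact_force","width")}); return s
E
python3 - <<'E'
from h import *
go([.49,-.48,.32],tool([1,.02,0],[0,0,-1]),3)
c=shot("wrist","w0"); s=sense(); R=Ro.from_quat(s["ee_rot"]).as_matrix()
o=-c["R"].T@c["t"]; print("cam in tool",R.T@(o-s["eef_pos"]),"\n",R.T@c["R"].T)
E
```

```text
shift [0.825, -0.157, -0.283] turn [-0.0, -0.0, -0.0659]
shift [0.819, 0.188, -0.283] turn [-0.0, -0.0, -0.0659]
shift [0.674, 0.502, -0.283] turn [-0.0, -0.0, -0.0659]
cam in tool [ 0.0666134  -0.00069382 -0.16487979] 
 [[-6.28902550e-04 -9.71447070e-01 -2.37255546e-01]
 [ 9.99999534e-01 -7.84618527e-04  5.61896718e-04]
 [-7.32008018e-04 -2.37255082e-01  9.71447111e-01]]
```

```bash
python3 -m crank '[[[0.825,-0.157,-0.283],[0,0,-0.066],93],[[0.825,-0.157,-0.283],[0,0,-0.066],93],[[0.825,-0.157,-0.283],[0,0,-0.066],93],[[0.825,-0.157,-0.283],[0,0,-0.066],93],[[0.825,-0.157,-0.283],[0,0,-0.066],93]]' 
python3 -m crank '[[[0.82,0.188,-0.283],[0,0,-0.066],93],[[0.82,0.188,-0.283],[0,0,-0.066],93],[[0.82,0.188,-0.283],[0,0,-0.066],93],[[0.82,0.188,-0.283],[0,0,-0.066],93],[[0.82,0.188,-0.283],[0,0,-0.066],93]]'
python3 -m crank '[[[0.674,0.5,-0.283],[0,0,-0.066],93],[[0.674,0.5,-0.283],[0,0,-0.066],93],[[0.674,0.5,-0.283],[0,0,-0.066],93],[[0.674,0.5,-0.283],[0,0,-0.066],93],[[0.674,0.5,-0.283],[0,0,-0.066],93]]'
python3 - <<'E'
from h import *
st(); c=shot("wrist","w1")
cv2.imwrite("pics/w1v.png",c["image"])
E
```

```text
t: 0.65
eef_pos: [0.3163, -0.5832, 0.252]
ee_rot: [0.929, 0.37, -0.0, -0.0]
contact_force: [-0.3, -0.3, 0.5]
width: 0.0927
t: 1.15
eef_pos: [0.4024, -0.5321, 0.2856]
ee_rot: [0.833, 0.553, -0.0, -0.001]
contact_force: [-0.9, -0.9, 0.7]
width: 0.0929
t: 1.65
eef_pos: [0.4886, -0.4808, 0.3195]
ee_rot: [0.702, 0.712, -0.0, -0.001]
contact_force: [0.0, -0.1, -0.5]
width: 0.0929
{'t': 1.65, 'q': [-0.8144, 0.1318, 1.2628, -0.0003, 1.7482, -0.8282], 'eef_pos': [0.4886, -0.4808, 0.3195], 'ee_rot': [0.7022, 0.712, -0.0001, -0.0006], 'contact_force': [0.0216, -0.1409, -0.4927], 'width': 0.0929}
```

View pics/w1.png

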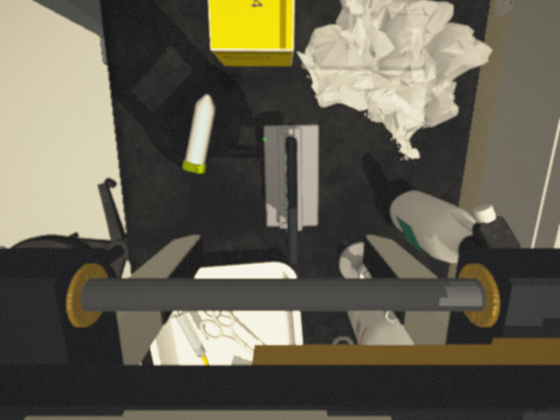

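Wrist view: the tablet's top edge is the dark strip from about (291,137) to (293,262). A white bottle lies to the right, nearest edge about (392,205), and the carton's front edge is near column 210.

```bash
python3 - <<'E'
from h import *
c=cam("w1")
for p in[(291.5,137,.198),(293,262,.198),(286,200,.198),(297,200,.198),(392,205,.05),(392,205,.15),(265,127,.046),(319,126,.046),(318,226,.046),(267,227,.032),(210,53,.085),(293,53,.085)]: print(p,ray(c,*p).round(4))
s=sense();print("centre proj of tcp line",[proj(c,np.array(s["eef_pos"])-[0,0,d]).round(0).tolist() for d in(.1,.12)])
im=cv2.imread("pics/w1.png")
for r in (150,180,210,240): print(r, im[r,278:306].sum(1).tolist())
E
```

```text
(291.5, 137, 0.198) [ 0.4969 -0.4171  0.198 ]
(293, 262, 0.198) [ 0.5009 -0.5403  0.198 ]
(286, 200, 0.198) [ 0.4928 -0.4762  0.198 ]
(297, 200, 0.198) [ 0.5033 -0.4761  0.198 ]
(392, 205, 0.05) [ 0.6503 -0.5136  0.05  ]
(392, 205, 0.15) [ 0.6131 -0.4907  0.15  ]
(265, 127, 0.046) [ 0.464  -0.4054  0.046 ]
(319, 126, 0.046) [ 0.5391 -0.4031  0.046 ]
(318, 226, 0.046) [ 0.5436 -0.5484  0.046 ]
(267, 227, 0.032) [ 0.4662 -0.5553  0.032 ]
(210, 53, 0.085) [ 0.4001 -0.3212  0.085 ]
(293, 53, 0.085) [ 0.4999 -0.3199  0.085 ]
centre proj of tcp line [[281.0, 210.0], [281.0, 205.0]]
150 [319, 334, 339, 331, 332, 329, 278, 221, 153, 107, 101, 114, 139, 138, 129, 128, 112, 123, 205, 355, 467, 512, 486, 468, 501, 540, 547, 539]
180 [313, 309, 321, 328, 332, 315, 290, 282, 224, 158, 125, 131, 132, 135, 129, 130, 111, 131, 191, 350, 462, 509, 506, 481, 507, 529, 532, 536]
210 [307, 302, 303, 322, 316, 307, 307, 290, 265, 198, 142, 146, 174, 193, 190, 196, 193, 188, 192, 315, 443, 500, 503, 474, 464, 504, 525, 528]
240 [121, 132, 148, 128, 134, 141, 128, 124, 112, 105, 128, 149, 159, 179, 183, 180, 185, 187, 172, 145, 138, 137, 140, 131, 133, 137, 138, 132]
```

```bash
python3 - <<'E'
from h import *
go([.499,-.479,.143],tool([1,.026,0],[0,0,-1]),2)
E
```

```text
shift [0.007, 0.045, 0.736] turn [-0.0001, -0.0001, -0.0009]
shift [0.007, 0.044, 0.736] turn [-0.0001, -0.0001, -0.0009]
```

```bash
python3 -m crank '[[[0.007,0.09,0.2],[0,0,-0.002],60],[[0.007,0.09,0.4],[0,0,-0.002],60],[[0.007,0.09,0.6],[0,0,-0.002],60],[[0.007,0.09,0.736],[0,0,-0.002],60],[[0.007,0.09,0.736],[0,0,-0.002],60]]' 
python3 -m crank '[[[0.007,0,0.2],[0,0,0],60],[[0.007,0,0.4],[0,0,0],60],[[0.007,0,0.6],[0,0,0],60],[[0.007,0,0.736],[0,0,0],60],[[0.007,0,0.736],[0,0,0],60]]'
python3 -m crank '[[[0,0,0],[0,0,0],30],[[0,0,0],[0,0,0],20],[[0,0,0],[0,0,0],12],[[0,0,0],[0,0,0],5],[[0,0,0],[0,0,0],5]]' 10
python3 -c "
from h import *
st()"
```

```text
t: 2.2
eef_pos: [0.4993, -0.4789, 0.2294]
ee_rot: [0.696, 0.718, 0.0, -0.002]
contact_force: [0.4, 0.7, 0.4]
width: 0.0608
t: 2.7
eef_pos: [0.5, -0.4777, 0.1423]
ee_rot: [0.696, 0.718, 0.0, -0.001]
contact_force: [0.1, 0.5, 0.2]
width: 0.06
t: 3.2
eef_pos: [0.5007, -0.478, 0.1443]
ee_rot: [0.695, 0.719, -0.0, 0.0]
contact_force: [0.4, -0.2, 0.5]
width: 0.0249
{'t': 3.2, 'q': [-0.799, 0.1806, 1.4906, -0.0, 1.4699, -0.8326], 'eef_pos': [0.5007, -0.478, 0.1443], 'ee_rot': [0.6951, 0.7189, -0.0, 0.0002], 'contact_force': [0.3776, -0.1647, 0.4553], 'width': 0.0249}
```

```bash
python3 -m crank '[[[0,0,0],[0,0,0],5],[[0,0,0],[0,0,0],5],[[0,0,0],[0,0,0],5],[[0,0,0],[0,0,0],5],[[0,0,0],[0,0,0],5]]' 10;python3 -m crank '[[[0,0,0],[0,0,0],0],[[0,0,0],[0,0,0],0],[[0,0,0],[0,0,0],0],[[0,0,0],[0,0,0],0],[[0,0,0],[0,0,0],0]]' 30
```

```text
t: 3.7
eef_pos: [0.5005, -0.4779, 0.1439]
ee_rot: [0.695, 0.719, -0.0, -0.0]
contact_force: [-2.2, 0.5, 2.9]
width: 0.0104
t: 4.2
eef_pos: [0.5, -0.478, 0.1439]
ee_rot: [0.695, 0.719, -0.0, -0.001]
contact_force: [-7.3, 0.5, 3.0]
width: 0.0101
```

```bash
python3 -m crank '[[[0,-0.008,0],[0,0,0],0],[[0,-0.008,0],[0,0,0],0],[[0,-0.008,-0.04],[0,0,0],0],[[0,-0.008,-0.1],[0,0,0],0],[[0,-0.008,-0.18],[0,0,0],0]]' 30
python3 -m crank '[[[0,0,-0.2],[0,0,0],0],[[0,0,-0.4],[0,0,0],0],[[0,0,-0.6],[0,0,0],0],[[0,0,-0.8],[0,0,0],0],[[0,0,-0.8],[0,0,0],0]]'
python3 - <<'E'
from h import *
st(); shot("wrist","w2")
a=np.radians(20);yw=.013
f=np.array([np.cos(yw),np.sin(yw),0]); zd=np.sin(a)*f+[0,0,np.cos(a)]; xd=np.cos(a)*f-[0,0,np.sin(a)]
org=np.array([.400,-.241,.0017])-.0356*f+0; T=org+.1355*zd; R=tool(xd,-zd); print(T)
A=T+[0,0,.1]; p1=np.array([A[0],-.46,A[2]+.01]); print("1");go(p1,R,1); print("2");go(A,R,2,p1,R);print("3");go(T,R,1,A,R)
E
```

```text
t: 4.7
eef_pos: [0.4995, -0.4777, 0.1654]
ee_rot: [0.695, 0.719, 0.0, -0.001]
contact_force: [-2.5, 0.5, -5.9]
width: 0.0099
t: 5.2
eef_pos: [0.5006, -0.4785, 0.2663]
ee_rot: [0.695, 0.719, 0.0, 0.003]
contact_force: [0.4, -0.1, -3.6]
width: 0.01
{'t': 5.2, 'q': [-0.7998, 0.1417, 1.3371, 0.0005, 1.6563, -0.8337], 'eef_pos': [0.5006, -0.4785, 0.2663], 'ee_rot': [0.695, 0.719, 0.0001, 0.0033], 'contact_force': [0.3533, -0.1227, -3.5849], 'width': 0.01}
[ 0.41074282 -0.24086034  0.12902835]
1
shift [0.178, -0.741, 0.202] turn [0.056, 0.001, 0.0032]
2
shift [0.913, 0.025, 0.035] turn [0.0, 0.0, 0.0]
shift [0.913, 0.025, 0.035] turn [0.0, 0.0, 0.0]
3
shift [-0.0, 0.285, 0.783] turn [0.0, 0.0, 0.0]
```

```bash
python3 -m crank '[[[0.04,-0.15,0.04],[0.011,0,0.001],0],[[0.07,-0.3,0.08],[0.022,0,0.001],0],[[0.11,-0.45,0.12],[0.034,0,0.002],0],[[0.14,-0.6,0.16],[0.045,0.001,0.002],0],[[0.178,-0.741,0.2],[0.056,0.001,0.003],0]]'
python3 -m crank '[[[0.15,0,0],[0,0,0],0],[[0.35,0.01,0.01],[0,0,0],0],[[0.55,0.01,0.02],[0,0,0],0],[[0.75,0.02,0.03],[0,0,0],0],[[0.91,0.025,0.035],[0,0,0],0]]'
python3 -m crank '[[[0.2,0,0],[0,0,0],0],[[0.4,0.01,0.01],[0,0,0],0],[[0.6,0.01,0.02],[0,0,0],0],[[0.8,0.02,0.03],[0,0,0],0],[[0.91,0.025,0.035],[0,0,0],0]]'
python3 - <<'E'
from h import *
st(); c=shot("wrist","w3")
a=np.radians(20);yw=.013
f=np.array([np.cos(yw),np.sin(yw),0]); zd=np.sin(a)*f+[0,0,np.cos(a)]; xd=np.cos(a)*f-[0,0,np.sin(a)]
org=np.array([.400,-.241,.0017])-.0356*f+0; T=org+.1355*zd; R=tool(xd,-zd)
go(T,R,1)
E
```

```text
t: 5.75
eef_pos: [0.4094, -0.4593, 0.2358]
ee_rot: [0.691, 0.701, -0.124, -0.125]
contact_force: [0.0, 0.7, -3.9]
width: 0.0104
t: 6.25
eef_pos: [0.4101, -0.3484, 0.2321]
ee_rot: [0.691, 0.702, -0.123, -0.124]
contact_force: [0.1, -0.7, -3.9]
width: 0.0096
t: 6.75
eef_pos: [0.4098, -0.2393, 0.2279]
ee_rot: [0.691, 0.702, -0.123, -0.124]
contact_force: [-1.2, 0.3, -3.1]
width: 0.0096
{'t': 6.75, 'q': [-0.4799, -0.1184, 1.6906, -0.1692, 1.8782, -0.5218], 'eef_pos': [0.4098, -0.2393, 0.2279], 'ee_rot': [0.6907, 0.7017, -0.1232, -0.1236], 'contact_force': [-1.1783, 0.3342, -3.0776], 'width': 0.0096}
shift [-0.023, 0.29, 0.772] turn [-0.0003, -0.0004, 0.0006]
```

View pics/w3.png

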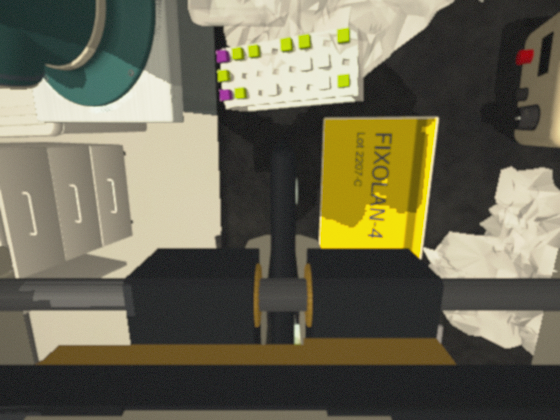

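Wrist view: the tablet hangs from the gripper to the left of (in front of) the carton, whose left-hand top corners are at about (323,117) and (438,117). A tube rack with its near edge at about row 105 is the nearest neighbour.

```bash
python3 - <<'E'
from h import *
c=cam("w3")
for p in[(323,117,.085),(438,117,.085),(319,248,.085),(222,110,.02),(358,101,.02),(222,110,.05),(272,155,.206),(298,155,.206)]: print(p,ray(c,*p).round(4))
E
```

```text
(323, 117, 0.085) [ 0.3988 -0.157   0.085 ]
(438, 117, 0.085) [ 0.4981 -0.1573  0.085 ]
(319, 248, 0.085) [ 0.4008 -0.2899  0.085 ]
(222, 110, 0.02) [ 0.2498 -0.1444  0.02  ]
(358, 101, 0.02) [ 0.4227 -0.1367  0.02  ]
(222, 110, 0.05) [ 0.2677 -0.1468  0.05  ]
(272, 155, 0.206) [ 0.3954 -0.1857  0.206 ]
(298, 155, 0.206) [ 0.4122 -0.1851  0.206 ]
```

```bash
python3 -m crank '[[[-0.01,0.06,0.16],[0,0,0],0],[[-0.01,0.12,0.32],[0,0,0],0],[[-0.015,0.18,0.48],[0,0,0],0],[[-0.015,0.24,0.64],[0,0,0],0],[[-0.015,0.282,0.745],[0,0,0],0]]'
python3 -m crank '[[[0,0,0],[0,0,0],0],[[0,0,0],[0,0,0],0],[[0,0,0],[0,0,0],0],[[0,0.004,0.012],[0,0,0],0],[[0,0.004,0.012],[0,0,0],0]]'
python3 -c "
from h import *
st()"
```

```text
t: 7.3
eef_pos: [0.4104, -0.2427, 0.1311]
ee_rot: [0.691, 0.701, -0.124, -0.124]
contact_force: [-11.4, 0.9, 11.7]
width: 0.0099
t: 7.8
eef_pos: [0.4106, -0.2429, 0.132]
ee_rot: [0.691, 0.701, -0.124, -0.124]
contact_force: [-5.6, 0.3, 1.3]
width: 0.0098
{'t': 7.8, 'q': [-0.4843, -0.0669, 1.7999, -0.1657, 1.7196, -0.4974], 'eef_pos': [0.4106, -0.2429, 0.132], 'ee_rot': [0.6912, 0.7011, -0.124, -0.1237], 'contact_force': [-5.646, 0.2908, 1.2731], 'width': 0.0098}
```

```bash
python3 -m crank '[[[0,-0.01,0],[0,0,0],0],[[0,-0.01,0.005],[0,0,0],0],[[0,-0.005,0.012],[0,0,0],0],[[0,-0.003,0.018],[0,0,0],0],[[0,-0.003,0.018],[0,0,0],0]]'
python3 -c "
from h import *
st(); shot('scene','s1')"
```

```text
t: 8.3
eef_pos: [0.4095, -0.2427, 0.1292]
ee_rot: [0.691, 0.701, -0.124, -0.124]
contact_force: [-3.8, -0.0, 0.2]
width: 0.0099
{'t': 8.3, 'q': [-0.4851, -0.0671, 1.8047, -0.1654, 1.7154, -0.4978], 'eef_pos': [0.4095, -0.2427, 0.1292], 'ee_rot': [0.6911, 0.7012, -0.1239, -0.124], 'contact_force': [-3.7627, -0.0315, 0.1831], 'width': 0.0099}
```

```bash
python3 -m crank '[[[0,0,0.006],[0,0,0],0],[[0,0,0.006],[0,0,0],0],[[0,0,0.012],[0,0,0],0],[[0,0,0.012],[0,0,0],0],[[0,0,0.012],[0,0,0],0]]'
python3 -c "
from h import *
for i in range(3): st()
c=shot('wrist','w4');cv2.imwrite('pics/w4c.png',c['image'][60:280,200:480].repeat(2,0).repeat(2,1))
c=cam('w4'); print(proj(c,[.399,-.16,.085]))"
```

```text
t: 8.85
eef_pos: [0.4094, -0.2427, 0.129]
ee_rot: [0.691, 0.701, -0.124, -0.123]
contact_force: [-2.2, 1.8, 11.5]
width: 0.0098
{'t': 8.85, 'q': [-0.4854, -0.068, 1.8056, -0.1652, 1.714, -0.4978], 'eef_pos': [0.4094, -0.2427, 0.129], 'ee_rot': [0.6912, 0.7012, -0.1235, -0.1234], 'contact_force': [-2.2406, 1.8161, 11.4801], 'width': 0.0098}
{'t': 8.85, 'q': [-0.4854, -0.068, 1.8056, -0.1652, 1.714, -0.4978], 'eef_pos': [0.4094, -0.2427, 0.129], 'ee_rot': [0.6912, 0.7012, -0.1235, -0.1234], 'contact_force': [-2.2406, 1.8161, 11.4801], 'width': 0.0098}
{'t': 8.85, 'q': [-0.4854, -0.068, 1.8056, -0.1652, 1.714, -0.4978], 'eef_pos': [0.4094, -0.2427, 0.129], 'ee_rot': [0.6912, 0.7012, -0.1235, -0.1234], 'contact_force': [-2.2406, 1.8161, 11.4801], 'width': 0.0098}
[290.4166045  108.16337732]
```

View pics/w4c.png

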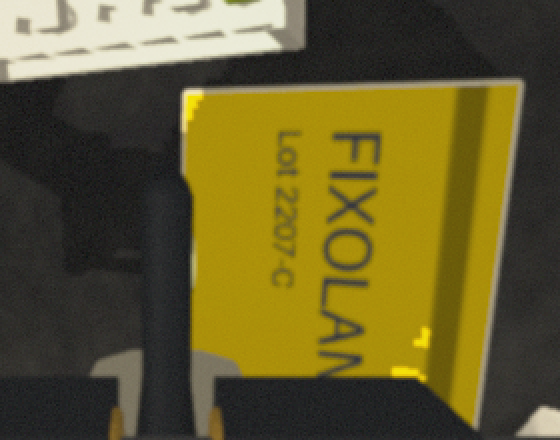

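The crop shows the tablet standing in front of the carton. The carton corner is at about (291,105), close to the predicted (290,108), so it has barely moved. There is bench contact (+11 N up), so I'm releasing it.

```bash
python3 -m crank '[[[0,0,-0.005],[0,0,0],0],[[0,0,-0.005],[0,0,0],0],[[0,0,-0.005],[0,0,0],14],[[0,0,-0.005],[0,0,0],20],[[0,0,-0.005],[0,0,0],30]]' 5
python3 -m crank '[[[0,0,0],[0,0,0],40],[[0,0,0],[0,0,0],45],[[0,0,0],[0,0,0],50],[[0,0,0],[0,0,0],50],[[0,0,0],[0,0,0],50]]'
python3 -c "
from h import *
c=shot('wrist','w5');cv2.imwrite('pics/w5c.png',c['image'][60:280,200:480].repeat(2,0).repeat(2,1))"
```

```text
t: 9.4
eef_pos: [0.4094, -0.2426, 0.1282]
ee_rot: [0.691, 0.701, -0.124, -0.124]
contact_force: [0.3, -0.1, 0.4]
width: 0.0239
t: 9.9
eef_pos: [0.4093, -0.2427, 0.1284]
ee_rot: [0.691, 0.701, -0.124, -0.124]
contact_force: [0.4, 1.1, 0.8]
width: 0.05
```

View pics/w5c.png

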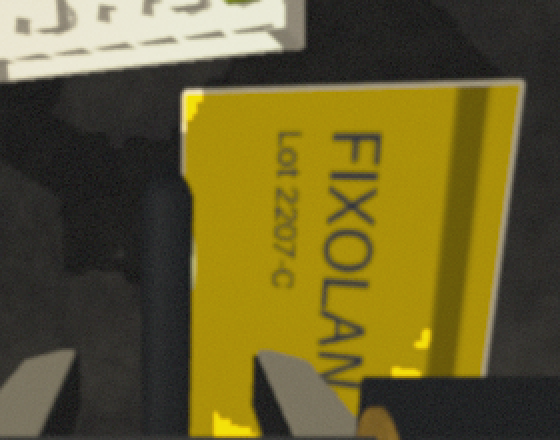

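The tablet stands unchanged with the fingers open. I'm retreating and then moving to a survey pose over the viewer's quadrant.

```bash
python3 -m crank '[[[0,0,-0.15],[0,0,0],50],[[0,0,-0.35],[0,0,0],50],[[0,0,-0.6],[0,0,0],50],[[0,0,-0.8],[0,0,0],50],[[0,0,-1],[0,0,0],50]]'
python3 - <<'E'
from h import *
st(); shot("wrist","w6"); shot("top","t6")
u=np.array([-.13,-.99,0]);u/=np.linalg.norm(u);I=np.array([.566,.25,.148]);cp=I+.1*u+[0,0,.28]
t=np.radians(15); zt=-u*np.sin(t)-[0,0,np.cos(t)]; xt=u*np.cos(t)-[0,0,np.sin(t)]
R=tool(np.cross(zt,xt),zt); T=cp-R.apply([.0666,-.0007,-.165]); print(T,R.as_matrix().round(2).tolist())
go(T,R,5)
w=[np.array([.42,-.1,.33]),T+[0,0,.05]]
E
```

```text
t: 10.45
eef_pos: [0.4514, -0.2423, 0.2435]
ee_rot: [0.691, 0.701, -0.123, -0.123]
contact_force: [0.1, 0.0, 0.1]
width: 0.0502
{'t': 10.45, 'q': [-0.4524, -0.0364, 1.5882, -0.1621, 1.9026, -0.4957], 'eef_pos': [0.4514, -0.2423, 0.2435], 'ee_rot': [0.6912, 0.7013, -0.1234, -0.1233], 'contact_force': [0.0618, 0.028, 0.1404], 'width': 0.0502}
[0.56622199 0.25706705 0.28585959] [[-0.13, -0.99, 0.03], [-0.96, 0.13, 0.26], [-0.26, 0.0, -0.97]]
shift [0.83, 0.167, -0.132] turn [-0.0136, -0.0175, -0.0944]
shift [0.575, 0.61, -0.178] turn [-0.0136, -0.0175, -0.0944]
shift [0.114, 0.836, -0.153] turn [-0.0136, -0.0175, -0.0944]
shift [-0.387, 0.762, -0.067] turn [-0.0136, -0.0175, -0.0944]
shift [-0.748, 0.415, 0.049] turn [-0.0136, -0.0175, -0.0944]
```

```bash
python3 - <<'E'
from h import *
u=np.array([-1.,0,0]);I=np.array([.566,.25,.148]);cp=I+.1*u+[0,0,.28]
t=np.radians(15); zt=-u*np.sin(t)-[0,0,np.cos(t)]; xt=u*np.cos(t)-[0,0,np.sin(t)]
R=tool(np.cross(zt,xt),zt); T=cp-R.apply([.0666,-.0007,-.165]); print(T,R.as_matrix().round(2).tolist())
go(T,R,5)
E
```

```text
[0.5730358  0.2507     0.28585959] [[-0.97, 0.0, 0.26], [0.0, 1.0, 0.0], [-0.26, 0.0, -0.97]]
shift [0.819, 0.177, -0.136] turn [-0.0152, -0.0152, -0.0478]
shift [0.713, 0.425, -0.181] turn [-0.0152, -0.0152, -0.0478]
shift [0.535, 0.632, -0.19] turn [-0.0152, -0.0152, -0.0478]
shift [0.304, 0.776, -0.163] turn [-0.0152, -0.0152, -0.0478]
shift [0.046, 0.842, -0.102] turn [-0.0152, -0.0152, -0.0478]
```

```bash
python3 -m crank '[[[0.2,0.04,-0.1],[-0.003,-0.003,-0.01],50],[[0.4,0.08,-0.136],[-0.006,-0.006,-0.02],50],[[0.6,0.12,-0.136],[-0.009,-0.009,-0.029],50],[[0.819,0.177,-0.136],[-0.012,-0.012,-0.038],50],[[0.819,0.177,-0.136],[-0.0152,-0.0152,-0.0478],50]]'
python3 -m crank '[[[0.713,0.425,-0.181],[-0.0152,-0.0152,-0.0478],50],[[0.713,0.425,-0.181],[-0.0152,-0.0152,-0.0478],50],[[0.713,0.425,-0.181],[-0.0152,-0.0152,-0.0478],50],[[0.713,0.425,-0.181],[-0.0152,-0.0152,-0.0478],50],[[0.713,0.425,-0.181],[-0.0152,-0.0152,-0.0478],50]]'
python3 -m crank '[[[0.535,0.632,-0.19],[-0.0152,-0.0152,-0.0478],50],[[0.535,0.632,-0.19],[-0.0152,-0.0152,-0.0478],50],[[0.535,0.632,-0.19],[-0.0152,-0.0152,-0.0478],50],[[0.535,0.632,-0.19],[-0.0152,-0.0152,-0.0478],50],[[0.535,0.632,-0.19],[-0.0152,-0.0152,-0.0478],50]]'
python3 -m crank '[[[0.304,0.776,-0.163],[-0.0152,-0.0152,-0.0478],50],[[0.304,0.776,-0.163],[-0.0152,-0.0152,-0.0478],50],[[0.304,0.776,-0.163],[-0.0152,-0.0152,-0.0478],50],[[0.304,0.776,-0.163],[-0.0152,-0.0152,-0.0478],50],[[0.304,0.776,-0.163],[-0.0152,-0.0152,-0.0478],50]]'
python3 -m crank '[[[0.046,0.5,-0.102],[-0.0152,-0.0152,-0.0478],50],[[0.046,0.5,-0.102],[-0.0152,-0.0152,-0.0478],50],[[0.046,0.5,-0.102],[-0.0152,-0.0152,-0.0478],50],[[0.046,0.5,-0.102],[-0.0152,-0.0152,-0.0478],50],[[0.046,0.5,-0.102],[-0.0152,-0.0152,-0.0478],50]]'
python3 - <<'E'
from h import *
st();c=shot("wrist","w7");print(c["fx"])
E
```

```text
t: 11.05
eef_pos: [0.4752, -0.1415, 0.2492]
ee_rot: [0.575, 0.808, -0.103, -0.074]
contact_force: [0.0, -0.4, -0.9]
width: 0.05
t: 11.55
eef_pos: [0.4989, -0.0457, 0.2575]
ee_rot: [0.448, 0.89, -0.08, -0.023]
contact_force: [-0.0, -0.7, -0.4]
width: 0.0498
t: 12.05
eef_pos: [0.5233, 0.0521, 0.2655]
ee_rot: [0.307, 0.95, -0.054, 0.028]
contact_force: [0.2, -0.8, 0.3]
width: 0.0501
t: 12.55
eef_pos: [0.5476, 0.1505, 0.2738]
ee_rot: [0.157, 0.984, -0.027, 0.08]
contact_force: [-1.0, 0.1, -0.2]
width: 0.0498
t: 13.05
eef_pos: [0.5594, 0.2105, 0.2836]
ee_rot: [0.003, 0.992, 0.001, 0.129]
contact_force: [0.2, 0.1, -0.3]
width: 0.0499
{'t': 13.05, 'q': [0.3629, -0.2196, 1.6765, -0.0911, 1.4428, -1.2015], 'eef_pos': [0.5594, 0.2105, 0.2836], 'ee_rot': [0.0028, 0.9917, 0.0006, 0.1288], 'contact_force': [0.2307, 0.0617, -0.252], 'width': 0.0499}
304.3150677781842
```

View pics/w7.png

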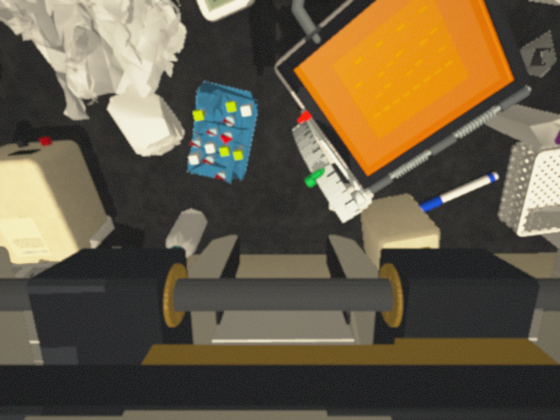

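Survey view: red pointer at about (303,117), green index at about (315,178) on the quadrant, amber plate corners at about (296,68), (368,174) and (513,80), and the hinge rod from about (372,193) to (528,92).

```bash
python3 - <<'E'
from h import *
c=cam("w7"); im=cv2.imread("pics/w7.png"); hsv=cv2.cvtColor(im,cv2.COLOR_BGR2HSV)
g=((hsv[...,0]>45)&(hsv[...,0]<80)&(hsv[...,1]>150)); r=(((hsv[...,0]<6)|(hsv[...,0]>174))&(hsv[...,1]>150))
o=((hsv[...,0]>7)&(hsv[...,0]<20)&(hsv[...,1]>150)).astype(np.uint8)
for n,m in(("g",g),("r",r)):
    w=np.zeros_like(m);w[95:215,285:345]=1; v,u=np.nonzero(m&w); print(n,len(u),u.mean(),v.mean(),u.min(),u.max(),v.min(),v.max())
    print([(int(y),int(u[v==y].min()),int(u[v==y].max())) for y in np.unique(v)])
cn=max(cv2.findContours(o,0,2)[0],key=cv2.contourArea); ap=cv2.approxPolyDP(cn,8,True)[:,0]; print(ap.tolist())
for p in ap: print(p,ray(c,*p,.068).round(4))
for p in [(372,193),(528,92),(303,117)]: print(p,ray(c,*p,.066).round(4))
E
```

```text
g 164 312.6951219512195 178.08536585365854 305 323 169 187
[(169, 321, 322), (170, 318, 323), (171, 317, 322), (172, 315, 322), (173, 314, 321), (174, 310, 321), (175, 309, 320), (176, 308, 318), (177, 306, 317), (178, 305, 315), (179, 305, 314), (180, 305, 314), (181, 305, 314), (182, 305, 315), (183, 306, 315), (184, 306, 315), (185, 307, 314), (186, 308, 312), (187, 310, 311)]
r 115 303.9130434782609 116.6 297 311 110 122
[(110, 306, 307), (111, 305, 308), (112, 304, 308), (113, 302, 309), (114, 301, 310), (115, 300, 311), (116, 299, 311), (117, 298, 311), (118, 297, 310), (119, 297, 308), (120, 297, 306), (121, 297, 303), (122, 297, 300)]
[[484, 0], [374, 0], [293, 69], [367, 176], [514, 80]]
[484   0] [0.4194 0.4093 0.068 ]
[374   0] [0.4187 0.3018 0.068 ]
[293  69] [0.4797 0.2233 0.068 ]
[367 176] [0.6039 0.3184 0.068 ]
[514  80] [0.4921 0.4646 0.068 ]
(372, 193) [0.6288 0.3286 0.066 ]
(528, 92) [0.5048 0.4861 0.066 ]
(303, 117) [0.5306 0.2355 0.066 ]
```

```bash
cat > v.py <<'E'
from h import *
yw=.653; X=np.array([np.cos(yw),np.sin(yw),0]); Y=np.array([-X[1],X[0],0]); Z=np.array([0,0,1.])
H0=.694; L0=-.0221
def pt(th,r,lat,H=H0): return X*(H-r*np.cos(th))+Y*(L0+lat)+Z*(.066+r*np.sin(th))
E
python3 - <<'E'
from v import *
c=cam("w7"); im=cv2.imread("pics/w7.png")
print("ptr",proj(c,pt(0,.128,-.121)).round(1),proj(c,pt(0,.128,-.111)).round(1))
for th in np.arange(.5,.9,.05): print(round(th,2),proj(c,pt(th,.128,-.121)).round(1),proj(c,pt(th,.128,-.111)).round(1))
x0,y0,s=285,95,7
a=cv2.resize(im[y0:y0+84,x0:x0+110],None,fx=s,fy=s,interpolation=cv2.INTER_CUBIC)
for th in [0,.5,.6,.7,.8,.9]:
    p=((proj(c,pt(th,.128,-.121))-[x0,y0]+.5)*s).astype(int); cv2.drawMarker(a,tuple(map(int,p)),(255,0,255),cv2.MARKER_CROSS,9,1); cv2.putText(a,f"{th:.1f}",(int(p[0])-30,int(p[1])),0,.4,(255,255,0),1)
cv2.imwrite("pics/w7z.png",a)
E
```

```text
ptr [298.4 122.2] [305.3 116.8]
0.5 [310.4 148.6] [318.6 142.6]
0.55 [312.7 152.7] [321.  146.8]
0.6 [315.2 157.2] [323.6 151.2]
0.65 [317.9 161.8] [326.4 155.8]
0.7 [320.8 166.7] [329.4 160.7]
0.75 [323.8 171.8] [332.6 165.8]
0.8 [327.  177.1] [335.9 171. ]
0.85 [330.4 182.5] [339.4 176.5]
```

View pics/w7z.png

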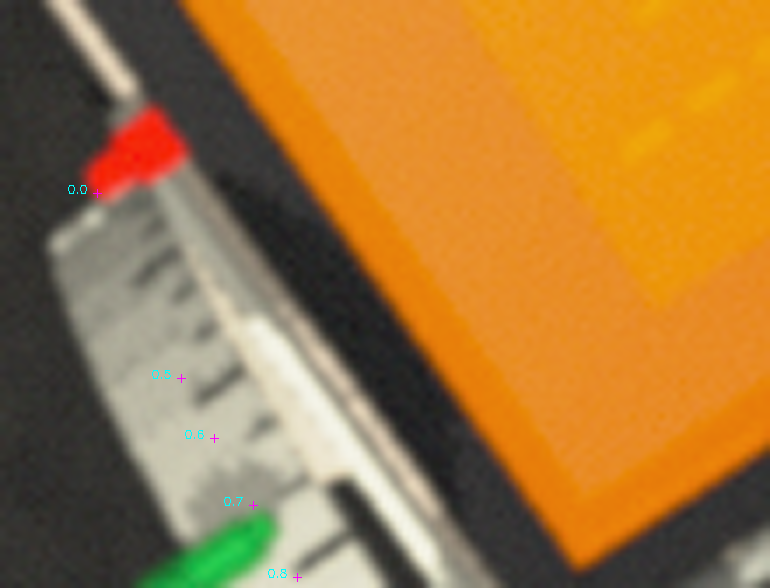

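Crop: the index tip is at about (270,518), image (322.9,168.8). The pointer tip is at (90,178), image (297.4,119.9), about 2 px ahead of my model. I'll correct the hinge offset from the pointer and solve for the index angle.

```bash
python3 - <<'E'
from v import *
from scipy.optimize import least_squares as ls
c=cam("w7")
s=ls(lambda q:proj(c,pt(0,.128,q[1],q[0]))-[297.4,119.9],[.694,-.121]); print("H,lat",s.x)
for H in(.690,s.x[0],.694):
    q=ls(lambda q:proj(c,pt(q[0],.128,q[1],H))-[322.9,168.8],[.7,-.121]).x; print(H,q)
# grasp plan
for k in (25,35,45):
    b=np.radians(k); zt=X*np.sin(b)-Z*np.cos(b); R=tool(np.cross(zt,Y),zt); T=pt(0,.228,0,.6925)+R.apply([0,0,.0188])
    print(k,T.round(4),R.as_matrix().round(2).tolist())
E
```

```text
H,lat [ 0.69119055 -0.12032664]
0.69 [ 0.75737767 -0.11989984]
0.6911905450359476 [ 0.74779635 -0.12001187]
0.694 [ 0.72500779 -0.12028235]
25 [0.3887 0.2695 0.049 ] [[-0.61, 0.72, 0.34], [0.79, 0.55, 0.26], [0.0, 0.42, -0.91]]
35 [0.3909 0.2712 0.0506] [[-0.61, 0.65, 0.46], [0.79, 0.5, 0.35], [0.0, 0.57, -0.82]]
45 [0.3929 0.2727 0.0527] [[-0.61, 0.56, 0.56], [0.79, 0.43, 0.43], [-0.0, 0.71, -0.71]]
```

```bash
python3 - <<'E'
from v import *
b=np.radians(35); zt=X*np.sin(b)-Z*np.cos(b); R=tool(np.cross(zt,Y),zt); B=pt(0,.228,0,.6915); T=B-.10*zt; print(B,T)
go(T,R,3)
E
```

```text
[0.38156901 0.26405634 0.066     ] [0.33601186 0.22920745 0.1479152 ]
shift [0.696, 0.048, 0.206] turn [-0.0236, -0.0024, 0.0501]
shift [0.675, -0.2, 0.184] turn [-0.0236, -0.0024, 0.0501]
shift [0.578, -0.423, 0.128] turn [-0.0236, -0.0024, 0.0501]
```

```bash
python3 -m crank '[[[0.696,0.048,0.206],[-0.0236,-0.0024,0.05],40],[[0.696,0.048,0.206],[-0.0236,-0.0024,0.05],40],[[0.696,0.048,0.206],[-0.0236,-0.0024,0.05],40],[[0.696,0.048,0.206],[-0.0236,-0.0024,0.05],40],[[0.696,0.048,0.206],[-0.0236,-0.0024,0.05],40]]'
python3 -m crank '[[[0.675,-0.2,0.184],[-0.0236,-0.0024,0.05],20],[[0.675,-0.2,0.184],[-0.0236,-0.0024,0.05],20],[[0.675,-0.2,0.184],[-0.0236,-0.0024,0.05],20],[[0.675,-0.2,0.184],[-0.0236,-0.0024,0.05],20],[[0.675,-0.2,0.184],[-0.0236,-0.0024,0.05],20]]'
python3 -m crank '[[[0.578,-0.423,0.128],[-0.0236,-0.0024,0.05],20],[[0.578,-0.423,0.128],[-0.0236,-0.0024,0.05],20],[[0.578,-0.423,0.128],[-0.0236,-0.0024,0.05],20],[[0.578,-0.423,0.128],[-0.0236,-0.0024,0.05],20],[[0.578,-0.423,0.128],[-0.0236,-0.0024,0.05],20]]'
python3 - <<'E'
from v import *
st();c=shot("wrist","w8")
B=pt(0,.228,0,.6915)
for l in(-.046,0,.046): print(proj(c,B+Y*l).round(1))
cv2.imwrite("pics/w8v.png",c["image"][60:300].repeat(1,0))
E
```

```text
t: 13.6
eef_pos: [0.4857, 0.2175, 0.2396]
ee_rot: [0.146, 0.975, 0.094, 0.135]
contact_force: [0.0, 0.2, 0.3]
width: 0.0402
t: 14.1
eef_pos: [0.4113, 0.2237, 0.1945]
ee_rot: [0.286, 0.93, 0.184, 0.137]
contact_force: [0.6, 0.5, -0.0]
width: 0.0202
t: 14.6
eef_pos: [0.3746, 0.253, 0.1449]
ee_rot: [0.42, 0.861, 0.258, 0.126]
contact_force: [-0.4, 0.4, -0.2]
width: 0.0204
{'t': 14.6, 'q': [0.4652, -0.8271, 2.3498, 0.1246, 1.0488, -0.2289], 'eef_pos': [0.3746, 0.253, 0.1449], 'ee_rot': [0.4198, 0.861, 0.258, 0.1261], 'contact_force': [-0.3874, 0.4221, -0.2056], 'width': 0.0204}
[242. 265.]
[240.8 211.9]
[239.4 153.9]
```

View pics/w8.png

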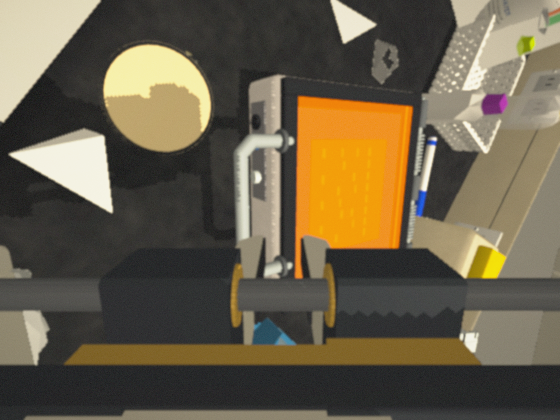

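The pose fell short: joint 2 is at its limit (-0.827), so a 35° forward tilt is too much this close in. The bar is at column 242 around row 190, and the prediction was about 240.5, so the bar position holds to about 1 mm. I'll fit a small arm model from the logged states to choose a tilt the arm can reach.

```bash
cat > arm.py <<'E'
from v import *
from scipy.optimize import least_squares as ls
D=[([-1.2608,.1165,1.4423,0,1.584,-.0378],[.23,-.6344,.2179],[.9849,.173,-.0001,-.0006]),
([-.8144,.1318,1.2628,-.0003,1.7482,-.8282],[.4886,-.4808,.3195],[.7022,.712,-.0001,-.0006]),
([-.799,.1806,1.4906,0,1.4699,-.8326],[.5007,-.478,.1443],[.6951,.7189,0,.0002]),
([-.7998,.1417,1.3371,.0005,1.6563,-.8337],[.5006,-.4785,.2663],[.695,.719,.0001,.0033]),
([-.4799,-.1184,1.6906,-.1692,1.8782,-.5218],[.4098,-.2393,.2279],[.6907,.7017,-.1232,-.1236]),
([-.4843,-.0669,1.7999,-.1657,1.7196,-.4974],[.4106,-.2429,.132],[.6912,.7011,-.124,-.1237]),
([-.4524,-.0364,1.5882,-.1621,1.9026,-.4957],[.4514,-.2423,.2435],[.6912,.7013,-.1234,-.1233]),
([.3629,-.2196,1.6765,-.0911,1.4428,-1.2015],[.5594,.2105,.2836],[.0028,.9917,.0006,.1288]),
([.4652,-.8271,2.3498,.1246,1.0488,-.2289],[.3746,.253,.1449],[.4198,.861,.258,.1261])]
def wr(P,q2,q3):
    h,a,b,e,r0,L=P; s=q2+q3
    return np.array([r0+a*np.sin(q2)+b*np.sin(s)+e*np.cos(s), h+a*np.cos(q2)+b*np.cos(s)-e*np.sin(s)])
def res(P):
    o=[]
    for q,p,Q in D:
        w=np.array(p)-P[5]*Ro.from_quat(Q).as_matrix()[:,2]; c=[np.cos(q[0]),np.sin(q[0])]
        o+=list(wr(P,q[1],q[2])-[w[:2]@c,w[2]])+[w[1]*c[0]-w[0]*c[1]]
    return np.array(o)
S=ls(res,[.3,.4,.4,0,0,.25]); P=S.x
def ik(T,zt):
    w=T-P[5]*zt; r=np.hypot(w[0],w[1])
    f=ls(lambda q:wr(P,*q)-[r,w[2]],[-.4,1.9]); return f.x,abs(f.fun).max()
E
python3 - <<'E'
from arm import *
print(P.round(4),abs(S.fun).max())
for k in(-10,0,5,10,15,20,25):
  for d,th in((.0,0),(-.06,0),(0,.4),(0,.75)):
    b=np.radians(k)-th; zt=X*np.sin(b)-Z*np.cos(b); T=pt(th,.228,0,.6925)+(.014+d)*zt
    q,e=ik(T,zt); print(k,d,th,T.round(3),q.round(3),round(e,4),"OK" if q[0]>-.81 and q[1]<2.47 else "x")
E
```

```text
[0.1552 0.4434 0.6162 0.1114 0.0019 0.2733] 0.028591097206640548
-10 0.0 0 [0.38  0.263 0.052] [-0.124  1.969] 0.0 OK
-10 -0.06 0 [0.389 0.27  0.111] [-0.16   1.898] 0.0 OK
-10 0 0.4 [0.391 0.271 0.143] [0.084 1.675] 0.0 OK
-10 0 0.75 [0.422 0.295 0.213] [0.315 1.401] 0.0 OK
0 0.0 0 [0.382 0.265 0.052] [-0.242  2.063] 0.0 OK
0 -0.06 0 [0.382 0.265 0.112] [-0.304  2.009] 0.0 OK
0 0 0.4 [0.392 0.272 0.142] [-0.022  1.747] 0.0 OK
0 0 0.75 [0.423 0.296 0.211] [0.227 1.45 ] 0.0 OK
5 0.0 0 [0.383 0.265 0.052] [-0.301  2.112] 0.0 OK
5 -0.06 0 [0.379 0.262 0.112] [-0.377  2.067] 0.0 OK
5 0 0.4 [0.393 0.273 0.141] [-0.077  1.787] 0.0 OK
5 0 0.75 [0.424 0.297 0.21 ] [0.181 1.479] 0.0 OK
10 0.0 0 [0.384 0.266 0.052] [-0.361  2.161] 0.0 OK
10 -0.06 0 [0.376 0.26  0.111] [-0.453  2.125] 0.0 OK
10 0 0.4 [0.394 0.274 0.141] [-0.132  1.828] 0.0 OK
10 0 0.75 [0.425 0.297 0.21 ] [0.133 1.511] 0.0 OK
15 0.0 0 [0.385 0.267 0.052] [-0.42   2.212] 0.0 OK
15 -0.06 0 [0.373 0.257 0.11 ] [-0.529  2.185] 0.0 OK
15 0 0.4 [0.395 0.274 0.141] [-0.189  1.871] 0.0 OK
15 0 0.75 [0.426 0.298 0.209] [0.084 1.545] 0.0 OK
20 0.0 0 [0.386 0.268 0.053] [-0.478  2.262] 0.0 OK
20 -0.06 0 [0.37  0.255 0.109] [-0.607  2.247] 0.0 OK
20 0 0.4 [0.396 0.275 0.141] [-0.246  1.915] 0.0 OK
20 0 0.75 [0.427 0.299 0.209] [0.033 1.582] 0.0 OK
25 0.0 0 [0.387 0.268 0.053] [-0.536  2.314] 0.0 OK
25 -0.06 0 [0.367 0.253 0.108] [-0.687  2.309] 0.0 OK
25 0 0.4 [0.397 0.276 0.141] [-0.303  1.961] 0.0 OK
25 0 0.75 [0.428 0.299 0.208] [-0.019  1.621] 0.0 OK
```

```bash
python3 - <<'E'
from v import *
b=np.radians(20); zt=X*np.sin(b)-Z*np.cos(b); R=tool(np.cross(zt,Y),zt); B=pt(0,.228,0,.6925); T=B-.05*zt; print(B,T)
go(T,R,1)
E
```

```text
[0.38236327 0.26466391 0.066     ] [0.36878055 0.25427382 0.11298463]
shift [0.039, -0.173, 0.205] turn [0.0372, -0.0006, 0.0014]
```

```bash
python3 -m crank '[[[0.01,-0.04,0.05],[0.009,0,0],20],[[0.02,-0.09,0.1],[0.018,0,0],20],[[0.04,-0.17,0.2],[0.037,0,0.001],20],[[0.04,-0.17,0.2],[0.037,0,0.001],20],[[0.04,-0.17,0.2],[0.037,0,0.001],20]]'
python3 - <<'E'
from v import *
st();c=shot("wrist","w9")
b=np.radians(20); zt=X*np.sin(b)-Z*np.cos(b); R=tool(np.cross(zt,Y),zt); B=pt(0,.228,0,.6925); T=B+.014*zt
print([proj(c,B+Y*l).round(1) for l in (.02,.03,.04)])
im=c["image"]
for r in(165,180,195,210): print(r,im[r,215:290].sum(1).tolist())
go(T,R,1)
E
```

```text
t: 15.15
eef_pos: [0.3685, 0.2546, 0.1127]
ee_rot: [0.435, 0.883, 0.158, 0.075]
contact_force: [-0.2, -0.0, 0.2]
width: 0.0202
{'t': 15.15, 'q': [0.5114, -0.6349, 2.2538, 0.058, 1.1756, -0.1574], 'eef_pos': [0.3685, 0.2546, 0.1127], 'ee_rot': [0.4349, 0.8833, 0.1578, 0.0755], 'contact_force': [-0.2352, -0.0073, 0.2022], 'width': 0.0202}
[array([281.4, 199.7]), array([281.4, 186. ]), array([281.4, 172. ])]
165 [134, 123, 122, 115, 129, 118, 128, 121, 125, 110, 119, 120, 120, 119, 124, 106, 111, 116, 116, 126, 105, 119, 114, 111, 110, 114, 123, 125, 130, 122, 134, 134, 140, 136, 118, 121, 129, 130, 116, 120, 122, 121, 127, 118, 126, 116, 123, 122, 122, 127, 135, 123, 113, 113, 133, 125, 127, 133, 199, 294, 342, 372, 386, 392, 409, 431, 428, 427, 434, 428, 419, 407, 401, 378, 338]
180 [113, 109, 108, 105, 112, 125, 102, 105, 114, 107, 105, 103, 122, 98, 102, 114, 115, 107, 112, 120, 120, 118, 111, 119, 121, 123, 128, 123, 120, 120, 106, 117, 125, 108, 114, 108, 127, 116, 123, 114, 130, 121, 127, 122, 116, 126, 115, 120, 123, 121, 133, 131, 132, 118, 126, 132, 124, 129, 191, 282, 347, 37
[... 186 characters left out ...]
, 170, 172, 175, 161, 163, 173, 175, 169, 153, 135, 117, 117, 122, 116, 129, 110, 116, 117, 126, 142, 145, 156, 157, 167, 174, 178, 167, 184, 177, 186, 183, 182, 176, 175, 159, 197, 272, 345, 363, 378, 399, 403, 416, 430, 422, 431, 418, 416, 414, 393, 363, 279]
210 [167, 152, 151, 164, 170, 168, 163, 160, 158, 154, 175, 161, 160, 149, 154, 145, 155, 153, 158, 150, 157, 159, 148, 145, 158, 151, 155, 153, 168, 169, 159, 146, 125, 124, 119, 114, 119, 120, 123, 103, 102, 110, 105, 129, 152, 144, 150, 151, 153, 151, 145, 152, 154, 161, 160, 155, 153, 174, 195, 267, 333, 371, 385, 398, 405, 412, 418, 426, 416, 427, 423, 411, 401, 351, 258]
shift [-0.006, -0.0, 0.535] turn [0.0006, -0.0008, 0.0003]
```

The bar is centred at column 281.5 and the prediction is 281.4, so I'll go in and grip.

```bash
python3 -m crank '[[[-0.006,0,0.13],[0,0,0],20],[[-0.006,0,0.26],[0,0,0],20],[[-0.006,0,0.4],[0,0,0],20],[[-0.006,0,0.5],[0,0,0],20],[[-0.006,0,0.535],[0,0,0],20]]'
python3 -m crank '[[[0,0,0],[0,0,0],15],[[0,0,0],[0,0,0],10],[[0,0,0],[0,0,0],5],[[0,0,0],[0,0,0],5],[[0,0,0],[0,0,0],5]]' 10
python3 -m crank '[[[0,0,0],[0,0,0],0],[[0,0,0],[0,0,0],0],[[0,0,0],[0,0,0],0],[[0,0,0],[0,0,0],0],[[0,0,0],[0,0,0],0]]' 35
```

```text
t: 15.7
eef_pos: [0.3857, 0.2672, 0.0517]
ee_rot: [0.435, 0.883, 0.158, 0.075]
contact_force: [0.7, 0.6, 0.5]
width: 0.0199
t: 16.2
eef_pos: [0.3855, 0.2672, 0.0526]
ee_rot: [0.435, 0.883, 0.157, 0.075]
contact_force: [-3.8, -5.1, 1.9]
width: 0.0103
t: 16.7
eef_pos: [0.3855, 0.2672, 0.0526]
ee_rot: [0.435, 0.883, 0.157, 0.075]
contact_force: [-4.8, -3.8, 1.1]
width: 0.0099
```

```bash
cat > arc.py <<'E'
from v import *
import sys
def arc(th0,ths,H=.692):
    s=sense(); b=np.radians(20)-th0; zt=X*np.sin(b)-Z*np.cos(b)
    R0=tool(np.cross(zt,Y),zt); c=pt(0,0,0,H); p0=np.array(s["eef_pos"]); B=p0-.014*zt; 
    v=B-c; v-=Y*(v@Y); print("bar r,angle now",np.linalg.norm(v).round(4),np.arctan2(v[2],-v@X).round(4),"tilt angle",np.round((R0.inv()*Ro.from_quat(s["ee_rot"])).as_rotvec(),4))
    p0=pt(th0,.228,0,H)+.014*zt
    for t in ths:
        q=Ro.from_rotvec(Y*(t-th0)); d=q.apply(p0-c)+c-p0
        print(round(t,3),"shift",(R0.inv().apply(d)/.12).round(3).tolist(),"turn",round((t-th0)/2/np.pi,4))
E
python3 -c "
from arc import *
arc(0,[.05,.1,.15,.2,.25]); arc(.25,[.3,.35,.4,.45,.5])"
```

```text
bar r,angle now 0.2282 -0.0011 tilt angle [-0.0012  0.0046 -0.0011]
0.05 shift [-0.0, 0.029, -0.089] turn 0.008
0.1 shift [-0.0, 0.062, -0.176] turn 0.0159
0.15 shift [-0.0, 0.1, -0.261] turn 0.0239
0.2 shift [0.0, 0.142, -0.344] turn 0.0318
0.25 shift [0.0, 0.187, -0.425] turn 0.0398
bar r,angle now 0.2248 0.0024 tilt angle [-0.2512  0.0044 -0.0017]
0.3 shift [-0.0, 0.029, -0.089] turn 0.008
0.35 shift [0.0, 0.062, -0.176] turn 0.0159
0.4 shift [-0.0, 0.1, -0.261] turn 0.0239
0.45 shift [-0.0, 0.142, -0.344] turn 0.0318
0.5 shift [0.0, 0.187, -0.425] turn 0.0398
```

```bash
python3 -m crank '[[[0,0.029,-0.089],[0.008,0,0],0],[[0,0.062,-0.176],[0.0159,0,0],0],[[0,0.1,-0.261],[0.0239,0,0],0],[[0,0.142,-0.344],[0.0318,0,0],0],[[0,0.187,-0.425],[0.0398,0,0],0]]' 45
python3 -c "
from arc import *
st();arc(.25,[.5])"
```

```text
t: 17.2
eef_pos: [0.3883, 0.2694, 0.1084]
ee_rot: [0.441, 0.896, 0.045, 0.02]
contact_force: [-0.2, 1.7, -6.1]
width: 0.0096
{'t': 17.2, 'q': [0.5426, -0.3625, 2.0584, 0.0158, 1.3485, -0.1154], 'eef_pos': [0.3883, 0.2694, 0.1084], 'ee_rot': [0.4414, 0.896, 0.0451, 0.0197], 'contact_force': [-0.1535, 1.7348, -6.0752], 'width': 0.0096}
bar r,angle now 0.2284 0.2491 tilt angle [ 0.0008  0.0047 -0.002 ]
0.5 shift [0.0, 0.187, -0.425] turn 0.0398
```

Tracking is clean at 6 N. Continuing to 0.5, then to about 0.70 (just short of the index), then a look.

```bash
python3 -m crank '[[[0,0.029,-0.089],[0.008,0,0],0],[[0,0.062,-0.176],[0.0159,0,0],0],[[0,0.1,-0.261],[0.0239,0,0],0],[[0,0.142,-0.344],[0.0318,0,0],0],[[0,0.187,-0.425],[0.0398,0,0],0]]'
python3 -m crank '[[[0,0.022,-0.07],[0.0064,0,0],0],[[0,0.047,-0.14],[0.0127,0,0],0],[[0,0.075,-0.21],[0.0191,0,0],0],[[0,0.107,-0.278],[0.0255,0,0],0],[[0,0.142,-0.344],[0.0318,0,0],0]]'
python3 - <<'E'
from arc import *
st();arc(.7,[.72,.74,.745,.76])
n=[]
for k in("top","scene","wrist"):
    c=shot(k,k+"9"); p=proj(c,pt(.74,.128,-.121,.692)); print(k,p.round(1))
    if k!="wrist": x,y=int(p[0])-25,int(p[1])-25; n.append(crop(c["image"],x,y,50,50,8,5))
cv2.imwrite("pics/idx.png",np.hstack(n))
E
```

```text
t: 17.7
eef_pos: [0.402, 0.2799, 0.1612]
ee_rot: [0.44, 0.895, -0.067, -0.036]
contact_force: [-3.2, 1.4, -7.1]
width: 0.0095
t: 18.2
eef_pos: [0.4201, 0.2938, 0.1994]
ee_rot: [0.434, 0.883, -0.156, -0.08]
contact_force: [-8.5, -0.0, -4.2]
width: 0.0097
{'t': 18.2, 'q': [0.5742, 0.0029, 1.6209, -0.0241, 1.8695, -0.0855], 'eef_pos': [0.4201, 0.2938, 0.1994], 'ee_rot': [0.4345, 0.8835, -0.1561, -0.0798], 'contact_force': [-8.5095, -0.0206, -4.2246], 'width': 0.0097}
bar r,angle now 0.2283 0.6972 tilt angle [ 0.0014  0.0042 -0.0044]
0.72 shift [0.0, 0.011, -0.036] turn 0.0032
0.74 shift [-0.0, 0.023, -0.071] turn 0.0064
0.745 shift [-0.0, 0.026, -0.08] turn 0.0072
0.76 shift [-0.0, 0.035, -0.106] turn 0.0095
top [181.2 172. ]
scene [203.2 207. ]
wrist [413.1 401.1]
```

View pics/idx.png

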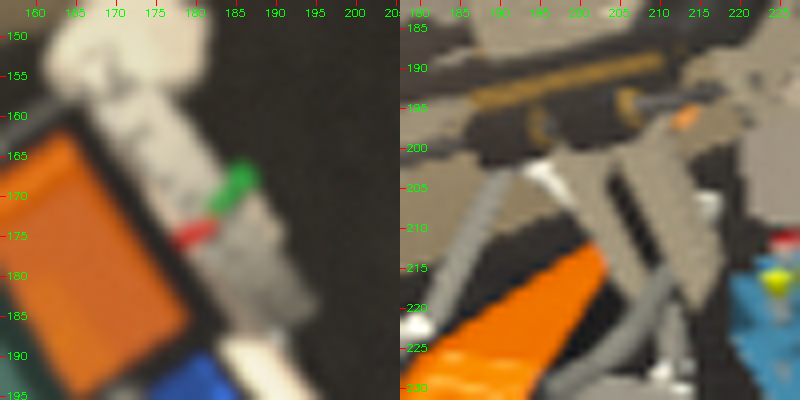

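The top crop shows the red pointer at about (178,176) to (182.5,173.5) and the green clip at about (182.5,171.5) to (187,167), so the pointer is still slightly below the index. The gripper hides them in the scene crop. I'll quantify this with colour centroids from the top image.

```bash
cat > meas.py <<'E'
from v import *
from scipy.optimize import least_squares as ls
def meas(f):
    c=cam(f); im=cv2.imread(f"pics/{f}.png"); S=6; x0,y0=165,155
    a=cv2.cvtColor(cv2.resize(im[y0:190,x0:200],None,fx=S,fy=S,interpolation=cv2.INTER_CUBIC),cv2.COLOR_BGR2HSV)
    h,s=a[...,0].astype(int),a[...,1]
    for n,m in(("r",((h<6)|(h>174))&(s>130)),("g",(h>45)&(h<85)&(s>110))):
        k,l,stt,ce=cv2.connectedComponentsWithStats(m.astype(np.uint8)); i=1+np.argmax(stt[1:,4])
        u=(ce[i]+.5)/S-.5+[x0,y0]; q=ls(lambda q:proj(c,pt(q[0],.128,q[1],.692))-u,[.7,-.12]).x; print(f,n,u.round(2),stt[i],"theta,lat",q.round(4))
E
python3 -c "
from meas import *
meas('top9')
shot('top','top10'); meas('top10'); meas('t6')"
```

```text
top9 r [179.34 175.06] [ 74 113  33  22 422] theta,lat [ 0.6999 -0.1111]
top9 g [185.27 168.41] [107  66  34  38 643] theta,lat [ 0.7559 -0.137 ]
top10 r [179.35 175.07] [ 74 113  33  22 436] theta,lat [ 0.6994 -0.1111]
top10 g [185.27 168.42] [106  66  36  38 652] theta,lat [ 0.7555 -0.137 ]
t6 r [190.33 187.91] [132 188  43  22 710] theta,lat [ 0.0022 -0.1141]
t6 g [185.32 168.34] [106  65  36  39 674] theta,lat [ 0.7565 -0.1372]
```

```bash
python3 -m crank '[[[0,0.01,-0.031],[0.0027,0,0],0],[[0,0.02,-0.061],[0.0054,0,0],0],[[0,0.03,-0.091],[0.0081,0,0],0],[[0,0.03,-0.091],[0.0081,0,0],0],[[0,0.03,-0.091],[0.0081,0,0],0]]'
python3 - <<'E'
from arc import *
from meas import meas
st();arc(.748,[.75])
c=shot("top","top11");meas("top11"); shot("wrist","w11")
ct=cam("top9"); print("tip",ls(lambda q:proj(ct,pt(q[0],.128,q[1],.692))-[182.3,171.3],[.7,-.12]).x) if 0 else None
a=crop(c["image"],162,152,40,40,14,5)
for th in(.7,.75,.8):
    p=[tuple(map(int,(proj(c,pt(th,.128,l,.692))-[162,152]+.5)*14)) for l in(-.10,-.145)]; cv2.line(a,*p,(255,0,255),1)
im=c["image"]; b=crop(im,300,180,80,70,7)[:,:]; b=cv2.resize(b,(560,490)); b=np.vstack([b,np.zeros((70,560,3),np.uint8)])
cv2.imwrite("pics/fin.png",cv2.resize(np.hstack([a,b]),(800,400)))
E
```

```text
t: 18.9
eef_pos: [0.4256, 0.298, 0.2083]
ee_rot: [0.432, 0.879, -0.178, -0.091]
contact_force: [-9.7, 0.5, -2.6]
width: 0.0095
{'t': 18.9, 'q': [0.5769, 0.0468, 1.5707, -0.0275, 1.9252, -0.0844], 'eef_pos': [0.4256, 0.298, 0.2083], 'ee_rot': [0.4323, 0.8793, -0.1779, -0.0906], 'contact_force': [-9.6721, 0.4695, -2.6419], 'width': 0.0095}
bar r,angle now 0.2283 0.7473 tilt angle [ 0.0031  0.004  -0.0047]
0.75 shift [0.0, 0.001, -0.004] turn 0.0003
top11 r [178.26 173.59] [ 69 104  28  21 338] theta,lat [ 0.7491 -0.1111]
top11 g [185.23 168.45] [105  66  37  39 642] theta,lat [ 0.7555 -0.1368]
```

View pics/fin.png

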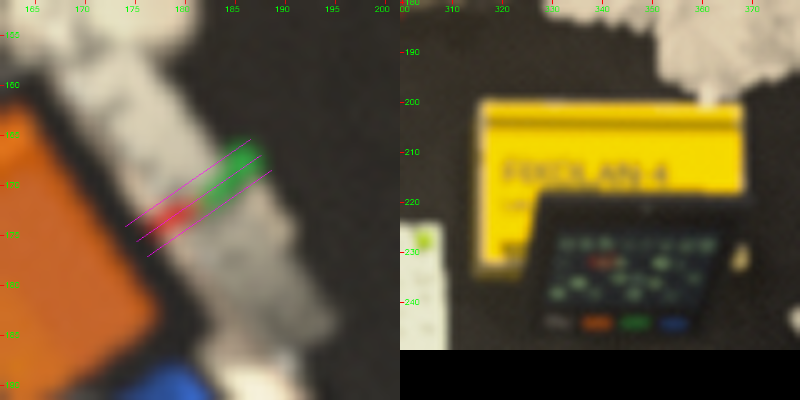

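The pointer lies in line with the green index tip on the 0.75 line. The tablet leans, screen forward, against the carton, whose corners have not moved. Last numeric check, then handing in.

```bash
python3 -m crank '[[[0,0,0],[0,0,0],0],[[0,0,0],[0,0,0],0],[[0,0,0],[0,0,0],0],[[0,0,0],[0,0,0],0],[[0,0,0],[0,0,0],0]]'
python3 - <<'E'
from arc import *
from plant import finish_job
c=cam("top11"); print([ray(c,u,218,.18).round(3) for u in(328,369.5)])
arc(.748,[]); finish_job()
E
```

```text
t: 19.5
eef_pos: [0.4255, 0.298, 0.2082]
ee_rot: [0.432, 0.879, -0.178, -0.091]
contact_force: [-8.8, -0.2, -3.9]
width: 0.0097
[array([ 0.429, -0.187,  0.18 ]), array([ 0.431, -0.307,  0.18 ])]
bar r,angle now 0.2283 0.7469 tilt angle [ 0.0028  0.004  -0.0047]
the job is handed in; nothing more can be done
```

I handed the job in at about 19.5 s. The tablet leans on the carton, and the gripper is still holding the cover open at the green index.

- **Tablet:** I drew it straight up out of the dock, leaned it against the front of the carton and let go. In the last top picture its top edge is at x ≈ 0.430 m, against 0.429 m expected for 20°. The middle of that edge is at y ≈ −0.247 m, and the carton's middle is at about −0.240 m, so it sits up to 7 mm off-centre. The carton's corners are unchanged to within about a pixel (3 mm).
- **Light push on the carton:** the tablet pressed it with up to about 11 N while I was setting it down. Any shift was too small to see.
- **Cover:** it is held at 0.747 rad with a 45 N grip setting, and the spring pulls with about 10 N at the hand. The top picture puts the pointer at 0.749.
- **Index:** readings did not fully agree. Its tip in the wrist picture gave 0.741–0.748 rad, and the middle of the green clip in the top picture gave 0.756. I set the cover at about 0.748, so it could be out by roughly 0.01 rad. The clip's image did not move while I lifted the cover.
- **Failed step:** the first, steeper approach to the handle hit a joint limit and stopped short without touching anything. I used a 20° tilt instead.
- **Not checked:** I did not separately measure the timer, dish and tube afterwards. The forces gave no sign of touching them.

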